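# Rock the jammed wedge out of the mould press and unload the mould

## Task

The cast has cured: unload the mould press. The blue wedge has jammed, so take it by its grip and work it loose with small pulls alternately to the left and right (a straight tug drags the whole press along the bench), lay it on the cork mat, then draw the aluminium mould out of the press sideways and put it down gently, flat and the same way up, on the mat too. The press and the bottles, jar and dish round about stay where they are.

Things in the scene. Friction and masses are not known exactly. Their poses are not given: they have to be found in the camera images.
- press_nose (a point): Middle of the underside of the wedge press's steel nose pad (20 mm in x, 30 mm in y), 86 mm above the bench. Axes of the press: z up, +x from its open front to its back. The wedge goes in from the front, the mould lies across along y. Cheeks at y = -16.5 and +16.5 mm let the wedge swing about 0.3 rad each way. A straight pull of 20 N slides the press; swinging the grip about the nose takes under 20 N.
- press_head (a point): Centre of the press's grey head, which overhangs nose, mould and wedge blade: 105 mm (x) by 44 mm (y) by 56 mm high, 93 to 149 mm above the bench, carrying bar on top to 182 mm. The nose is 39.5 mm in front of this point. Under the head's back end stands a column 40 x 44 mm, 32.5 mm behind this point. Axes as for press_nose.
- press_foot (a point): Centre of the press's grey foot plate, 176 mm (x) by 130 mm (y), top 19 mm above the bench. It stands loose on four rubber feet; the press weighs 2.6 kg. The nose is 17 mm in front of this point. Axes as for press_nose.
- wedge_grip (a point): Middle of the blue wedge's grip, 25 mm above the wedge's flat underside. The grip is 45 mm long (x), 22 mm wide (y, flat ribbed sides to pinch), 34 mm high; +x points to the thin tip. At the start about 73 mm in front of the nose, underside 75 mm above the bench; the head begins 60 mm ahead of it, so take it with the gripper upright or leaning back a little from the press.
- wedge_mid (a point): Point midway along the blue plastic wedge (126 mm long, 22 mm wide, 60 g), 8 mm above its flat underside, 40.5 mm ahead of wedge_grip; axes the same. While the wedge is swung from side to side about the nose, a light pull makes it creep out, a few mm a swing.
- wedge_tip (a point): Thin end of the wedge, on its underside, 103.5 mm ahead of wedge_grip. The blade, 81 mm long, tapers from 16 mm at the grip to 8 mm here (1:10). It starts level, jammed between nose pad and mould, the tip 30 mm behind the nose; it loosens all the way, is out of the jam after 40 mm and clear of the head after 45 mm.
- mould_center (a point): Centre of the closed aluminium mould, 18 mm above its underside: 48 mm (x) by 110 mm (y) by 36 mm high, a pad 2 mm higher on the lid, 0.2 to 0.33 kg. It starts across the press (its y along the press's y), centred under the nose, underside 37 mm above the bench; both ends stick out 31 mm beyond the bed and can be gripped over the 48 mm, gripper leaning outward 33 degrees to clear the head.
- bed (a joint): Height of the press's sprung bed (m): 0 clamped, 0.004 when the wedge is out. Spring force about 65 N at 0, 15 N less per mm. The mould lies in its channel, 3 mm lips along x sides, and once the wedge is out slides free along y to either side, with 3 mm of room above it (do not lift it under the head).
- mat: Flat brown cork mat, fixed, 220 mm (x) by 150 mm (y), 5 mm thick; origin at the centre of its underside, z up, x roughly away from the robot. It lies to the left or the right of the press.
- mat_bottle_mid (a point): Middle (40 mm up) of a dropper bottle, 30 x 30 x 80 mm, with a black top, standing on the mat near its far (+x) edge.
- jar_mid (a point): Middle (78 mm up) of a specimen jar with a red lid, diameter 95 mm, height 155 mm, on the bench on the other side of the press from the mat.
- tube_mid (a point): Middle (43 mm up) of a test-strip tube with a blue cap, 36 mm across, 86 mm high, standing behind the jar.
- microscope: White and black microscope, fixed on the bench beyond the left end of the work, 280 mm (x) by 180 mm (y), 300 to 400 mm high; this origin is under its middle on the bench. Keep the arm clear of it, also when the mat lies on the left.
- petri_mid (a point): Middle (7 mm up) of a petri dish, diameter 64 mm, height 14 mm, lying in front of the jar.
Not all that is in view belongs to the job. Of the things like the part that bears mould_center, leave any that is pink; of the rest the larger one is meant.

How it is judged:
By the outcome, as a careful person would: the job done as asked, in the order asked, and still so for the second after the job is handed in, with the robot touching nothing.
It also fails if it takes over 69 s, if anything falls off the work surface, if the arm or the gripper's body presses on something with over 40 N, if the wrist force passes 120 N, or if a joint passes its speed limit or range.

## Robot

A 6-joint arm with a two-finger parallel gripper is mounted at the origin on a cart in front of the work surface, level with it; the furniture and walls round the work are solid. World frame = base frame: x ahead of the robot, y to its left, z up, the work surface at z = 0. Lengths are in mm, angles in degrees, forces in N, time in s.
With the tool pointing down it reaches from about 325 to 900 mm from the base axis. Payload 3.5 kg.
Tool frame: the origin (TCP) lies at the centre of the arm's flange, where the gripper is bolted on; the fingertips stand 173 mm ahead of it and the grasp point (between the pads) lies 155 mm ahead of it; z points along the fingers, y is the direction in which the jaws open and shut (so a half turn about z gives the same grasp; the last joint's range is limited). The gripper opens to 85 mm and grips with 20 to 120 N. Pads are 22 mm wide; open, the fingers measure 114 mm over their backs; the gripper's body (76 mm by 85 mm) begins 54 mm behind the grasp point. The pads swing forward as they close: fully open they stand 13 mm farther back than shut.
Start: joints at [63.117, 15.837, -1.513, 72.651, 0, 84.076], TCP at [223.567, 583.644, 404.713] pointing down, gripper open.
Joint ranges: [-178.77, 178.77], [-48.84, 107.48], [-61.69, 71.31], [-111.58, 123.2], [-90, 87.43], [-180, 180]. Speed limits (degrees/s): [147.25, 147.25, 180, 180, 180, 180].

## Interface

Orientations are given as a 3x3 rotation matrix whose columns are the frame's x, y, z axes.
In Python, from cell import manip gives the robot as it stands.
- The arm moves only by the tool step_arm, never from a script. Its argument "moves" is a list that holds one entry, the list of rows, each a list of 6 numbers: the shift along the tool's x, y, z in m, then the turn, a rotation vector about the tool's x, y, z in units of 6 degrees (1.0 is 6 degrees). In form: [[[dx, dy, dz, wx, wy, wz], ...]]. A call has exactly 5 rows; each row is the pose to reach, as a shift and turn from the pose commanded when the call began, along the tool's axes at that moment; what a row does not reach only later rows make up. A row lasts 1/8 s, in which the tool goes at most 62.5 mm and 10.7 degrees, less where a joint would pass 70% of its speed; a pose out of reach is approached as far as the arm can. A call with a gripper value outside its range is refused whole. "jaw" is the gripper's target within -1 to 1 (shut at 1, half-way at 0, fully open at -1), set as the call begins (left out, the last holds). The fingers move at their own pace and stop on an object; "force" is the grip in N (left out, the last holds). Time passes only in rows, so rows that repeat a pose let the fingers close, or fill a call up. It gives the time, the measured TCP pose, the force and the opening at its end, in the units of the state.
- manip.state(): the state, without advancing time (a new reading comes with each control period).
- manip.capture(name): name is "scene" or "top"; returns the picture (480x640x3 uint8, red, green, blue); there is no depth.
- manip.camera_info(name): a dict with "intrinsics" (3x3 intrinsics, pixels), "R" (3x3) and "t" (3): a world point X has camera coordinates R X + t. Camera axes: x right, y down, z forward; pixel columns grow to the right and rows downward; lengths in mm; the calibration is good to about 2 mm. A picture is of the moment at which its call begins. camera_info takes no time and is no camera call.
- manip.hand_in(): hands the job in, once; it reports no verdict.
The state is a dict: "time_s": time; "qpos": joint angles; "qd": joint speeds; "tau": joint torques, N m; "ee_pos": TCP position; "orientation": TCP orientation; "contact_force": force on the tool from outside, world axes, zero at the start; "moment": the same for the moment, N m; "finger_gap": finger opening in mm.
Only numpy, scipy, OpenCV 4.12 (cv2) and the standard library are available. Lean on these libraries where they do the work, as an engineer would, in place of code of your own. Each camera call takes 0.05 s, during which the arm holds its last target. There are 200 camera calls.

## Working session

There is one attempt and no reset: what is moved stays moved. The work goes in short steps, Python scripts to look and compute and a tool call to move; the robot and the scene stay as the last step left them, time stands still between calls to the robot, and variables do not carry over. Pictures are saved under pics/ and viewed, about 8 in all and at most 12, crops included, and the job is handed in when it is done.

Besides the shell and the picture viewer there is one more tool, called after "Emit:" by a JSON object that holds its "name" and its "arguments", one argument or row to a line. step_arm: Moves the arm, as the interface text tells. Its arguments: {"type":"object","properties":{"moves":{"type":"array","items":{"type":"array","items":{"type":"array","items":{"type":"number"}}}},"jaw":{"type":"number"},"force":{"type":"number"}},"required":["moves"]}

```bash
mkdir -p pics; ls
python3 - <<'E'
from cell import manip
import cv2,numpy as np
s=manip.state();print(s)
for n in("scene","top"):
    im=manip.capture(n);cv2.imwrite(f"pics/{n}0.png",im[:,:,::-1]);c=manip.camera_info(n);R=np.array(c["R"]);t=np.array(c["t"]);print(n,np.array(c["intrinsics"]).tolist(),R.round(3).tolist(),t.tolist(),(-R.T@t).round())
E
```

```text
pics
{'time_s': 0.0, 'qpos': array([ 6.31177295e+01,  1.58798502e+01, -1.59659238e+00,  7.26504447e+01,
        4.44175264e-04,  8.40757145e+01]), 'qd': array([ 0.06513587,  0.05626017,  0.11600471, -0.05128483,  0.11855131,
        0.01964281]), 'tau': array([-1.98924608e-03, -4.45511627e+01,  2.95200992e+01,  1.62830431e-02,
       -3.23247414e-04, -6.16825886e-06]), 'ee_pos': array([223.38559629, 583.30599906, 403.55229304]), 'orientation': array([[-9.33842844e-01,  3.57682157e-01, -1.00826473e-03],
       [ 3.57683500e-01,  9.33840793e-01, -1.97177832e-03],
       [ 2.36288808e-04, -2.20197074e-03, -9.99997548e-01]]), 'contact_force': array([-0.47562692, -0.73813244,  0.41928528]), 'moment': array([ 0.02501941,  0.01938712, -0.0557823 ]), 'finger_gap': 85.22729869799664}
scene [[459.73874410601195, 0.0, 320.16996990348895], [0.0, 459.73874410601195, 243.21854596485204], [0.0, 0.0, 1.0]] [[0.861, -0.509, -0.023], [-0.254, -0.39, -0.885], [0.442, 0.767, -0.465]] [-393.1300734793855, 291.44458397163237, 856.0514747266208] [  34. -743.  647.]
top [[533.6818609460751, 0.0, 317.160934366527], [0.0, 533.6818609460751, 241.59527504292305], [0.0, 0.0, 1.0]] [[-0.017, -1.0, 0.002], [-0.973, 0.016, -0.229], [0.229, -0.006, -0.973]] [146.0884400156702, 553.9584099804052, 1490.632624766958] [ 201.  146. 1577.]
```

View pics/scene0.png

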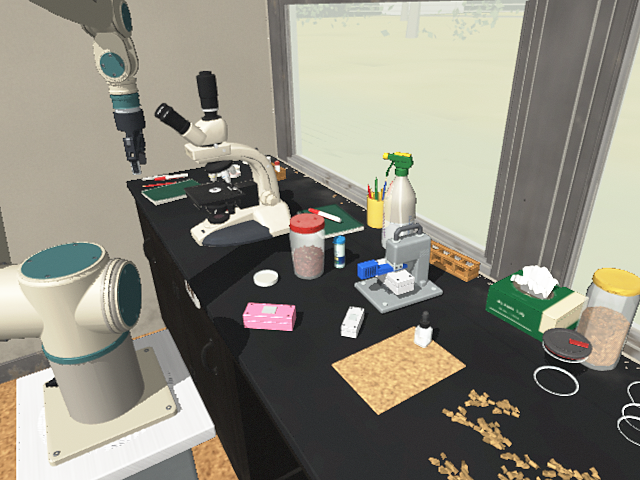

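View pics/top0.png

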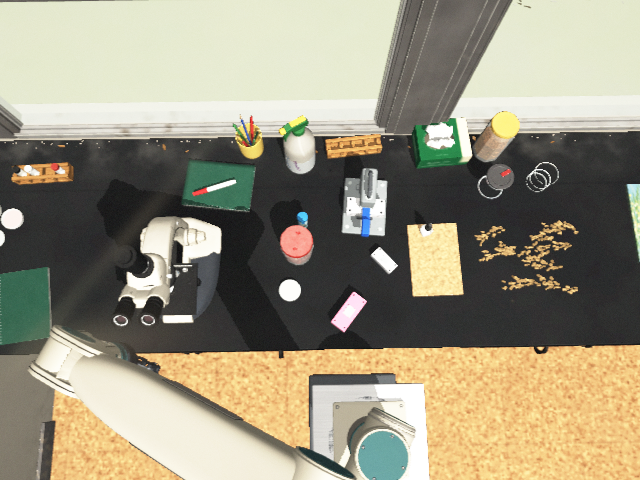

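```bash
cat > h.py <<'E'
from cell import manip
import cv2,numpy as np
def cam(n):
    c=manip.camera_info(n);return np.array(c["intrinsics"]),np.array(c["R"]),np.array(c["t"])
def onz(n,px,z):
    K,R,t=cam(n);o=-R.T@t;d=R.T@np.linalg.solve(K,[px[0],px[1],1]);return o+d*(z-o[2])/d[2]
def proj(n,X):
    K,R,t=cam(n);p=K@(R@np.array(X,float)+t);return p[:2]/p[2]
def tri(pa,pb,a="scene",b="top"):
    A=[];B=[]
    for n,px in((a,pa),(b,pb)):
        K,R,t=cam(n);o=-R.T@t;d=R.T@np.linalg.solve(K,[px[0],px[1],1]);d/=np.linalg.norm(d);P=np.eye(3)-np.outer(d,d);A.append(P);B.append(P@o)
    return np.linalg.lstsq(np.vstack(A),np.hstack(B),rcond=None)[0]
E
python3 - <<'E'
from h import *
a=cv2.imread("pics/scene0.png")[210:330,330:470];b=cv2.imread("pics/top0.png")[160:280,325:400]
a=cv2.resize(a,None,fx=3.5,fy=5*.7,interpolation=cv2.INTER_CUBIC);b=cv2.resize(b,None,fx=3.5,fy=3.5,interpolation=cv2.INTER_CUBIC)
cv2.imwrite("pics/c1.png",np.hstack([a,b]))
for n in("scene","top"):
    im=cv2.imread(f"pics/{n}0.png");h=cv2.cvtColor(im,cv2.COLOR_BGR2HSV)
    for nm,lo,hi in(("blue",(100,120,60),(130,255,255)),("mat",(8,60,90),(25,200,255)),("white",(0,0,170),(180,40,255))):
        m=cv2.inRange(h,np.array(lo),np.array(hi))
        k,l,st,ce=cv2.connectedComponentsWithStats(m)
        for i in range(1,k):
            if st[i,4]>40 and st[i,0]>280 and 150<ce[i][1]<400: print(n,nm,st[i],ce[i].round(1), cv2.minAreaRect(np.argwhere(l==i)[:,::-1].astype(np.float32)))
E
```

```text
scene blue [332 235  14   9  90] [339.  239.6] ((338.5, 239.0), (8.0, 13.0), 90.0)
scene blue [338 256   7   8  41] [341.2 259.6] ((341.0, 259.5), (7.0, 6.0), 90.0)
scene blue [357 259  37  21 478] [371.7 268.9] ((373.7059326171875, 267.3235778808594), (16.97749137878418, 36.1378059387207), 75.96376037597656)
scene mat [367 188  18  41 415] [374.7 211.6] ((374.77923583984375, 208.09136962890625), (17.099292755126953, 39.542110443115234), 4.085616588592529)
scene mat [ 429  240   51   42 1093] [453.4 262.2] ((452.2000427246094, 261.60003662109375), (57.24333572387695, 23.25510597229004), 26.56505012512207)
scene mat [ 592  268   48   29 1046] [616.9 281.4] ((616.7941284179688, 281.32354736328125), (49.23472595214844, 25.46623992919922), 14.03624439239502)
scene mat [ 577  306   53   60 1429] [603.7 336.7] ((599.8499755859375, 335.45001220703125), (48.06661605834961, 56.60476303100586), 18.434946060180664)
scene mat [ 331  326  135   89 5963] [395.7 369.4] ((398.03643798828125, 365.06610107421875), (67.41947937011719, 117.32740783691406), 61.11341857910156)
scene white [ 544   35   96 
[... 3605 characters left out ...]
169  24  21  87] [540.1 176.6] ((540.1802978515625, 177.48361206054688), (21.89430809020996, 17.669090270996094), 39.80556869506836)
top white [342 197  21  37 478] [351.3 215.4] ((352.2058410644531, 214.82350158691406), (18.33046531677246, 35.817264556884766), 4.398705005645752)
top white [420 224  13  13  85] [425.1 231. ] ((426.00006103515625, 229.50003051757812), (10.733126640319824, 12.074766159057617), 63.43495178222656)
top white [371 247  27  26 319] [383.8 259.8] ((383.7499694824219, 259.75), (26.16295051574707, 11.31370735168457), 45.0)
top white [332 292  34  39 557] [348.5 311.2] ((348.8000183105469, 311.0999755859375), (15.799999237060547, 37.60000228881836), 36.869895935058594)
```

View pics/c1.png

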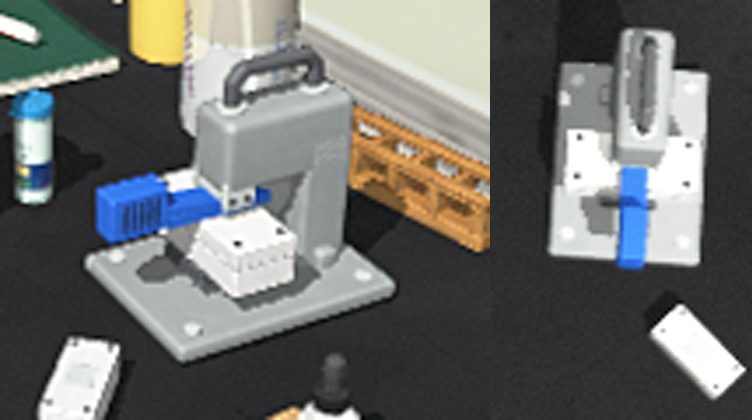

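Run:
```python
from h import *
c=lambda x,y:((x-490)/3.5+325-.4,y/3.5+160-.4)
f=[onz("top",c(*p),19) for p in((560,62),(708,72),(702,265),(550,255))]
f=np.array(f);print("foot top",f.round(0).tolist(),f.mean(0).round(1),np.linalg.norm(f-np.roll(f,-1,0),axis=1).round())
d=(f[0]+f[1]-f[2]-f[3])[:2];yaw=np.degrees(np.arctan2(d[1],d[0]));e=(f[0]+f[3]-f[1]-f[2])[:2];print("yaw",yaw,np.degrees(np.arctan2(-e[0],e[1])))
s=lambda x,y:(x/3.5+330-.4,y/3.5+210-.4)
g=[onz("scene",s(*p),19) for p in((85,262),(182,358),(396,287))];print("foot scene FL,FR,BR",np.round(g,0).tolist(),"c",((g[0]+g[2])/2).round(1))
# blue top view rows
im=cv2.imread("pics/top0.png");h=cv2.cvtColor(im,cv2.COLOR_BGR2HSV);m=cv2.inRange(h,np.array((100,120,60)),np.array((130,255,255)))
for r in range(207,239):
    x=np.where(m[r,350:380])[0]+350
    if len(x): print(r,x.min(),x.max(),onz("top",(x.mean(),r),117 if r>217 else 90)[:2].round(1))
# scene grip top face front edge corners: (97,188)?,(107,243)
print("scene grip front bottom", s(108,243), onz("scene",s(108,243),83).round(1),"front top R",onz("scene",s(103,200),117).round(1),"front topL",onz("scene",s(97,188),117).round(1))
# mould
for p in((192,245),(232,262),(297,232),(262,208)):print("mould top",onz("scene",s(*p),73).round(1))
for p in ((420,330),):pass
m=[onz("top",p,5).round(1).tolist() for p in((408,225),(460.5,223.5),(463.5,294),(412,296.5))];print("mat",m,np.mean(m,0))
print("bottle",tri((422.5,338),(426.5,230)),"jar",onz("top",(296.5,241),155),"petri",onz("top",(289.5,290.5),14))
```

```text
foot top [[769.0, 48.0, 19.0], [758.0, -82.0, 19.0], [583.0, -68.0, 19.0], [594.0, 62.0, 19.0]] [676.1 -10.   19. ] [131. 176. 131. 176.]
yaw -4.414903280185987 -4.923706184929731
foot scene FL,FR,BR [[589.0, 56.0, 19.0], [577.0, -72.0, 19.0], [752.0, -85.0, 19.0]] c [670.3 -14.5  19. ]
208 363 369 [648.2  -6.7]
209 363 369 [645.2  -6.6]
210 363 369 [642.1  -6.5]
211 363 369 [639.1  -6.4]
212 363 368 [636.1  -4.8]
213 363 368 [633.1  -4.7]
214 362 369 [630.1  -4.6]
215 362 369 [627.1  -4.5]
216 362 368 [624.1  -2.9]
217 362 369 [621.1  -4.3]
218 362 369 [610.5  -1.4]
219 362 369 [607.5  -1.3]
220 362 369 [604.6  -1.2]
221 362 369 [601.6  -1.1]
222 362 369 [598.7  -1. ]
223 362 369 [595.8  -0.9]
224 362 369 [592.8  -0.7]
225 362 369 [589.9  -0.6]
226 362 369 [ 5.87e+02 -5.00e-01]
227 362 369 [ 5.841e+02 -4.000e-01]
228 362 368 [581.2   1.1]
229 362 368 [578.2   1.2]
230 362 368 [575.3   1.3]
231 362 368 [572.4   1.4]
232 362 368 [569.5   1.6]
233 361 368 [566.6   3.1]
234 361 368 [563.7   3.2]
235 361 368 [560.8   3.3]
236 362 368 [557.9   2. ]
scene grip front bottom (360.45714285714286, 279.02857142857147) [557.8 -14.3  83. ] front top R [553.2 -14.1 117. ] front topL [558.7   0.6 117. ]
mould top [612.4 -33.4  73. ]
mould top [621.5 -63.8  73. ]
mould top [681.3 -58.2  73. ]
mould top [681.9 -21.4  73. ]
mat [[617.6, -141.5, 5.0], [619.7, -302.1, 5.0], [403.7, -294.0, 5.0], [398.8, -141.1, 5.0]] [ 509.95  -219.675    5.   ]
bottle [ 594.99213929 -192.40530319   20.15780456] jar [537.57631672 193.87865543 155.        ] petri [421.47837595 220.44152271  14.        ]
```

```bash
cat >> h.py <<'E'
from scipy.spatial.transform import Rotation as Ro
def Rt(head,lean=0):
    """tool x heading (deg, world), tool z down; lean deg about tool x (right hand)"""
    c,s=np.cos(np.radians(head)),np.sin(np.radians(head))
    R=np.array([[c,s,0],[s,-c,0],[0,0,-1.]]).T
    R=np.column_stack([[c,s,0],[s,-c,0],[0,0,-1.]])
    return R@Ro.from_euler("x",lean,degrees=True).as_matrix()
def rows(wps,p0=None,R0=None):
    """wps: list of (tcp pos, R) -> printed rows"""
    s=manip.state();p0=s["ee_pos"] if p0 is None else np.array(p0,float);R0=s["orientation"] if R0 is None else R0
    for p,R in wps:
        d=R0.T@(np.array(p)-p0)/1000;w=Ro.from_matrix(R0.T@R).as_rotvec(degrees=True)/6
        print([float(x) for x in d.round(4)]+[float(x) for x in w.round(2)])
E
python3 - <<'E'
from h import *
A=[(225,525,430),(235,465,455),(250,405,470),(270,345,480),(295,285,480)]
print("head now",np.degrees(np.arctan2(*manip.state()["orientation"][[1,0],0])))
H=175.4
rows([(p,Rt(159+(H-159)*(i+1)/5)) for i,p in enumerate(A)])
print("scope eyepiece",onz("top",(122,318),300),onz("top",(150,318),300), "scope right", onz("top",(220,240),100))
B=[(340,230,480),(390,180,470),(440,125,450),(490,70,430),(535,20,400)]
print("B");rows([(p,Rt(H)) for p in B],A[-1],Rt(H))
C=[(565,0,360),(581,-4.5,320),(581,-4.5,290),(581,-4.5,290)]
print("C");rows([(p,Rt(H)) for p in C],B[-1],Rt(H))
E
```

```text
head now 159.04350361587333
[-0.0224, -0.0539, -0.0262, -0.02, -0.0, -0.54]
[-0.0531, -0.1065, -0.0511, -0.02, -0.0, -1.09]
[-0.0886, -0.1572, -0.066, -0.02, -0.0, -1.63]
[-0.1287, -0.206, -0.0759, -0.02, -0.0, -2.18]
[-0.1736, -0.2531, -0.0759, -0.02, -0.0, -2.73]
scope eyepiece [322.03988952 605.25374523 300.        ] [320.91862398 538.75573597 300.        ] scope right [557.11642212 413.26562577 100.        ]
B
[-0.0493, -0.0512, 0.0, 0.0, 0.0, 0.0]
[-0.1031, -0.097, 0.01, 0.0, 0.0, 0.0]
[-0.1574, -0.1479, 0.03, 0.0, 0.0, 0.0]
[-0.2116, -0.1987, 0.05, 0.0, 0.0, 0.0]
[-0.2605, -0.2449, 0.08, 0.0, 0.0, 0.0]
C
[-0.0315, -0.0175, 0.04, 0.0, 0.0, 0.0]
[-0.0478, -0.0207, 0.08, 0.0, 0.0, 0.0]
[-0.0478, -0.0207, 0.11, 0.0, 0.0, 0.0]
[-0.0478, -0.0207, 0.11, 0.0, 0.0, 0.0]
```

Emit:
{"name": "step_arm", "arguments": {
  "moves": [
    [[-0.022, -0.054, -0.026, 0, 0, -0.5], [-0.053, -0.106, -0.051, 0, 0, -1.1], [-0.089, -0.157, -0.066, 0, 0, -1.6], [-0.129, -0.206, -0.076, 0, 0, -2.2], [-0.174, -0.253, -0.076, 0, 0, -2.73]]
  ],
  "jaw": -1,
  "force": 60
}}

```text
time_s: 0.72
ee_pos: [291.7, 292.6, 481.2]
orientation: [[-0.997, 0.077, 0.002], [0.077, 0.997, 0.001], [-0.002, 0.001, -1.0]]
contact_force: [0.9, 0.1, 0.5]
finger_gap: 85.6
```

Emit:
{"name": "step_arm", "arguments": {
  "moves": [
    [[-0.049, -0.051, 0, 0, 0, 0], [-0.103, -0.097, 0.01, 0, 0, 0], [-0.157, -0.148, 0.03, 0, 0, 0], [-0.212, -0.199, 0.05, 0, 0, 0], [-0.26, -0.245, 0.08, 0, 0, 0]]
  ]
}}

```text
time_s: 1.35
ee_pos: [497.0, 66.9, 420.1]
orientation: [[-0.997, 0.08, 0.001], [0.08, 0.997, 0.0], [-0.001, 0.0, -1.0]]
contact_force: [0.9, 0.9, -0.6]
finger_gap: 85.1
```

Emit:
{"name": "step_arm", "arguments": {
  "moves": [
    [[-0.02, -0.01, 0.02, 0, 0, 0], [-0.04, -0.02, 0.06, 0, 0, 0], [-0.048, -0.021, 0.09, 0, 0, 0], [-0.048, -0.021, 0.09, 0, 0, 0], [-0.048, -0.021, 0.09, 0, 0, 0]]
  ]
}}

```text
time_s: 1.98
ee_pos: [542.0, 44.2, 331.1]
orientation: [[-0.997, 0.08, 0.0], [0.08, 0.997, 0.0], [-0.0, 0.0, -1.0]]
contact_force: [0.1, 0.8, 1.1]
finger_gap: 85.5
```

Run:
```python
from h import *
s=manip.state();print(s["time_s"],s["ee_pos"],s["qpos"].round(1),s["orientation"].round(3).tolist(),s["contact_force"])
a=manip.capture("scene")[:,:,::-1];b=manip.capture("top")[:,:,::-1]
cv2.imwrite("pics/s1.png",a);cv2.imwrite("pics/t1.png",b)
a=cv2.resize(a[180:330,330:470],None,fx=3.5,fy=3.5,interpolation=cv2.INTER_CUBIC)
cv2.imwrite("pics/c2.png",a)
g=s["ee_pos"]+155*s["orientation"][:,2];print("grasp",g,proj("scene",g),proj("scene",[581,-4.5,100]),proj("top",g))
rows([((581,-4.5,258),Rt(175.4))])
```

```text
1.975 [542.00688754  44.18989123 331.14193043] [ -2.2  10.6 -17.5  62.    0.    2.4] [[-0.997, 0.08, 0.0], [0.08, 0.997, 0.0], [-0.0, 0.0, -1.0]] [0.069033   0.79398974 1.08231515]
grasp [542.05428565  44.20035024 176.14193803] [340.75030063 234.76374277] [366.41722196 267.98330981] [351.57730029 236.70054786]
[-0.0422, -0.0456, 0.0743, 0.0, 0.03, 0.01]
```

View pics/c2.png

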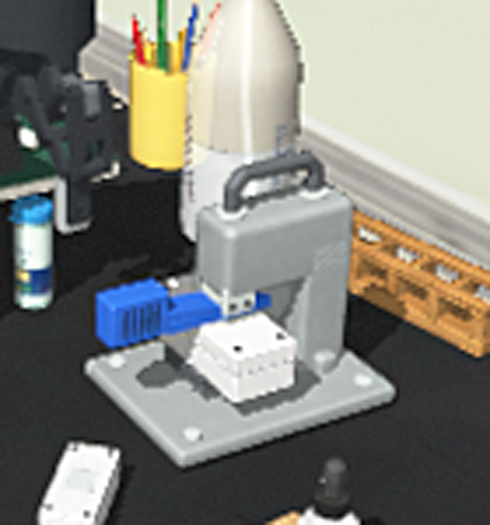

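Emit:
{"name": "step_arm", "arguments": {
  "moves": [
    [[-0.02, -0.022, 0.01, 0, 0, 0], [-0.042, -0.046, 0.03, 0, 0, 0], [-0.042, -0.046, 0.04, 0, 0, 0], [-0.042, -0.046, 0.04, 0, 0, 0], [-0.042, -0.046, 0.04, 0, 0, 0]]
  ]
}}

```text
time_s: 2.7
ee_pos: [580.0, -4.5, 291.3]
orientation: [[-0.997, 0.079, 0.001], [0.079, 0.997, 0.0], [-0.001, 0.0, -1.0]]
contact_force: [-0.1, 0.8, 0.6]
finger_gap: 85.3
```

Run:
```python
from h import *
s=manip.state();print(s["time_s"],s["ee_pos"])
a=manip.capture("scene")[:,:,::-1];b=manip.capture("top")[:,:,::-1]
cv2.imwrite("pics/s2.png",a);cv2.imwrite("pics/t2.png",b)
a=cv2.resize(a[200:320,330:430],None,fx=5,fy=5,interpolation=cv2.INTER_CUBIC)
cv2.imwrite("pics/c3.png",a)
R=s["orientation"];p=s["ee_pos"]
for y in(-42.5,42.5):
  for x in (-11,11):
    q=proj("scene",p+R@[x,y,160]);print((q-[330,200])*5+2)
rows([((581,-4.5,258),Rt(175.4))])
```

```text
2.7 [579.98321045  -4.49906019 291.3334196 ]
[255.43376098 318.92633957]
[212.95208767 330.93138135]
[157.43794677 239.02992899]
[116.87772321 249.65893781]
[-0.0008, 0.0001, 0.0334, 0.0, 0.01, 0.01]
```

View pics/c3.png

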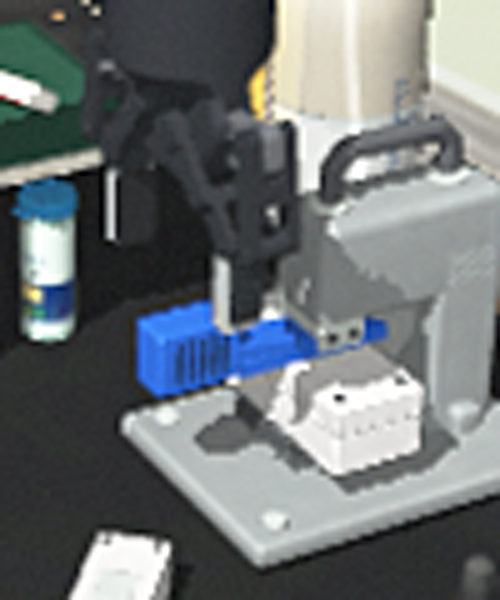

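Emit:
{"name": "step_arm", "arguments": {
  "moves": [
    [[0, -0.001, 0.015, 0, 0, 0], [0, -0.001, 0.034, 0, 0, 0], [0, -0.001, 0.034, 0, 0, 0], [0, -0.001, 0.034, 0, 0, 0], [0, -0.001, 0.034, 0, 0, 0]]
  ]
}}

```text
time_s: 3.42
ee_pos: [580.6, -6.2, 257.1]
orientation: [[-0.997, 0.08, 0.001], [0.08, 0.997, -0.0], [-0.001, -0.0, -1.0]]
contact_force: [0.2, -0.6, 0.6]
finger_gap: 85.5
```

Emit:
{"name": "step_arm", "arguments": {
  "moves": [
    [[0, 0, 0, 0, 0, 0], [0, 0, 0, 0, 0, 0], [0, 0, 0, 0, 0, 0], [0, 0, 0, 0, 0, 0], [0, 0, 0, 0, 0, 0]]
  ],
  "jaw": 1,
  "force": 60
}}

```text
time_s: 4.05
ee_pos: [579.9, -4.7, 257.0]
orientation: [[-0.997, 0.077, -0.0], [0.077, 0.997, 0.005], [0.001, 0.005, -1.0]]
contact_force: [-2.4, 6.4, 3.7]
finger_gap: 21.3
```

Emit:
{"name": "step_arm", "arguments": {
  "moves": [
    [[0, 0, 0, 0, 0, 0], [0, 0, 0, 0, 0, 0], [0, 0, 0, 0, 0, 0], [0, 0, 0, 0, 0, 0], [0, 0, 0, 0, 0, 0]]
  ]
}}

```text
time_s: 4.68
ee_pos: [579.9, -4.7, 257.0]
orientation: [[-0.997, 0.077, -0.0], [0.077, 0.997, 0.005], [0.001, 0.005, -1.0]]
contact_force: [-2.4, 5.7, 4.8]
finger_gap: 20.9
```

Emit:
{"name": "step_arm", "arguments": {
  "moves": [
    [[0.0, 0.0102, 0, 0, 0, 1.33], [-0.0009, 0.0166, 0, 0, 0, 2.17], [0.0013, 0.0052, 0, 0, 0, 0.67], [0.0014, -0.0091, 0, 0, 0, -1.17], [0.0006, -0.017, 0, 0, 0, -2.17]]
  ]
}}

```text
time_s: 5.3
ee_pos: [578.0, -22.7, 257.0]
orientation: [[-0.989, -0.151, 0.0], [-0.151, 0.989, 0.003], [-0.001, 0.003, -1.0]]
contact_force: [-1.3, 3.3, 3.3]
finger_gap: 20.8
```

Run:
```python
from h import *
s=manip.state();R=s["orientation"];print(s["time_s"],s["ee_pos"],"tool force",R.T@s["contact_force"],s["moment"],np.degrees(np.arctan2(R[1,0],R[0,0])))
N=np.array([656,-10.6]);print("r",np.linalg.norm(s["ee_pos"][:2]-N))
def gen(ths,r0,pulls):
    for t,p in zip(ths,pulls):
        t=np.radians(t);print([round(-r0+(r0+p)*np.cos(t),4),round((r0+p)*np.sin(t),4),0,0,0,round(np.degrees(t)/6,2)])
gen([9,18,26,17,8],.0755,[.0005,.001,.0015,.002,.0025])
```

```text
5.3 [578.04673345 -22.67835172 256.98297611] tool force [ 0.7673823   3.50958477 -3.24582146] [ 0.90125859  0.11207507 -0.21213078] -171.34194602712927
r 78.88344785974782
[np.float64(-0.0004), np.float64(0.0119), 0, 0, 0, np.float64(1.5)]
[np.float64(-0.0027), np.float64(0.0236), 0, 0, 0, np.float64(3.0)]
[np.float64(-0.0063), np.float64(0.0338), 0, 0, 0, np.float64(4.33)]
[np.float64(-0.0014), np.float64(0.0227), 0, 0, 0, np.float64(2.83)]
[np.float64(0.0017), np.float64(0.0109), 0, 0, 0, np.float64(1.33)]
```

Emit:
{"name": "step_arm", "arguments": {
  "moves": [
    [[0.0, 0.012, 0, 0, 0, 1.5], [-0.0018, 0.0239, 0, 0, 0, 3.0], [-0.005, 0.0344, 0, 0, 0, 4.33], [0.0005, 0.0232, 0, 0, 0, 2.83], [0.0042, 0.0112, 0, 0, 0, 1.33]]
  ]
}}

```text
time_s: 5.92
ee_pos: [573.4, -12.0, 257.4]
orientation: [[-1.0, -0.014, 0.004], [-0.014, 1.0, 0.003], [-0.004, 0.003, -1.0]]
contact_force: [2.9, 2.9, 1.4]
finger_gap: 21.1
```

```bash
cat >> h.py <<'E'
def gen(ths,r0,pulls):
    for t,p in zip(ths,pulls):
        t=np.radians(t);print([float(round(x,4)) for x in(-r0+(r0+p)*np.cos(t),(r0+p)*np.sin(t),0,0,0,np.degrees(t)/6)])
def st():
    s=manip.state();R=s["orientation"];print(s["time_s"],s["ee_pos"].round(1),"tool force",(R.T@s["contact_force"]).round(1),"th",(np.degrees(np.arctan2(R[1,0],R[0,0]))-175.4+180)%360-180,s["finger_gap"])
    print("r",np.linalg.norm(s["ee_pos"][:2]-np.array([656,-10.6])))
E
python3 - <<'E'
from h import *
st()
b=manip.capture("top")[:,:,::-1];a=manip.capture("scene")[:,:,::-1]
cv2.imwrite("pics/s3.png",a);cv2.imwrite("pics/t3.png",b)
a=cv2.resize(a[210:330,330:450],None,fx=3.5,fy=3.5,interpolation=cv2.INTER_CUBIC);b=cv2.resize(b[160:280,325:400],None,fx=3.5,fy=3.5,interpolation=cv2.INTER_CUBIC)
cv2.imwrite("pics/c4.png",np.hstack([a,b]))
gen([-9,-17,-8,1,9],.080,[.001,.002,.003,.004,.005])
E
```

```text
5.925 [573.4 -12.  257.4] tool force [-2.9  2.9 -1.4] th 5.3937796336439305 21.097976141439037
r 82.61839014082477
[0.0, -0.0127, 0.0, 0.0, 0.0, -1.5]
[-0.0016, -0.024, 0.0, 0.0, 0.0, -2.8333]
[0.0022, -0.0116, 0.0, 0.0, 0.0, -1.3333]
[0.004, 0.0015, 0.0, 0.0, 0.0, 0.1667]
[0.004, 0.0133, 0.0, 0.0, 0.0, 1.5]
```

View pics/c4.png

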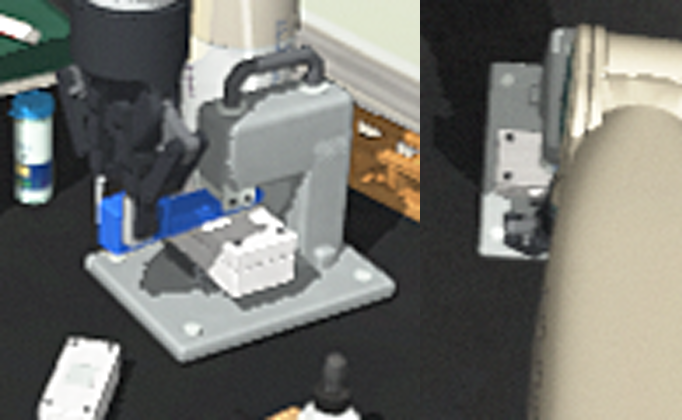

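Run:
```python
from h import *
gen([9,18,9,0,-8],.082,np.arange(1,6)*.0013)
print(); gen([9,18,26,17,8],.087,np.arange(1,6)*.0013)
```

```text
[0.0003, 0.013, 0.0, 0.0, 0.0, 1.5]
[-0.0015, 0.0261, 0.0, 0.0, 0.0, 3.0]
[0.0028, 0.0134, 0.0, 0.0, 0.0, 1.5]
[0.0052, 0.0, 0.0, 0.0, 0.0, 0.0]
[0.0056, -0.0123, 0.0, 0.0, 0.0, -1.3333]

[0.0002, 0.0138, 0.0, 0.0, 0.0, 1.5]
[-0.0018, 0.0277, 0.0, 0.0, 0.0, 3.0]
[-0.0053, 0.0398, 0.0, 0.0, 0.0, 4.3333]
[0.0012, 0.027, 0.0, 0.0, 0.0, 2.8333]
[0.0056, 0.013, 0.0, 0.0, 0.0, 1.3333]
```

Emit:
{"name": "step_arm", "arguments": {
  "moves": [
    [[0.0003, 0.013, 0, 0, 0, 1.5], [-0.0015, 0.0261, 0, 0, 0, 3.0], [0.0028, 0.0134, 0, 0, 0, 1.5], [0.0052, 0, 0, 0, 0, 0], [0.0056, -0.0123, 0, 0, 0, -1.33]]
  ]
}}

```text
time_s: 6.65
ee_pos: [568.3, -24.5, 257.5]
orientation: [[-0.989, -0.149, 0.005], [-0.149, 0.989, 0.003], [-0.005, 0.002, -1.0]]
contact_force: [4.0, 3.4, 2.4]
finger_gap: 20.7
```

Emit:
{"name": "step_arm", "arguments": {
  "moves": [
    [[0.0002, 0.0138, 0, 0, 0, 1.5], [-0.0018, 0.0277, 0, 0, 0, 3.0], [-0.0053, 0.0398, 0, 0, 0, 4.33], [0.0012, 0.027, 0, 0, 0, 2.83], [0.0056, 0.013, 0, 0, 0, 1.33]]
  ]
}}

```text
time_s: 7.28
ee_pos: [561.6, -12.5, 257.9]
orientation: [[-1.0, -0.011, 0.007], [-0.011, 1.0, 0.001], [-0.007, 0.001, -1.0]]
contact_force: [5.6, 2.4, 3.0]
finger_gap: 21.0
```

Run:
```python
from h import *
st()
a=manip.capture("scene")[:,:,::-1];cv2.imwrite("pics/s4.png",a)
d=cv2.absdiff(a,cv2.imread("pics/s3.png"));print("foot area diff",[d[y-3:y+4,x-3:x+4].mean().round(1) for x,y in((354,285),(382,312),(443,292),(400,215+5),(430,240))])
gen([9,18,9,0,-8],.092,np.arange(1,6)*.0013)
print(); gen([9,18,26,17,8],.098,np.arange(1,6)*.0013)
```

```text
7.275 [561.6 -12.5 257.9] tool force [-5.7  2.4 -3. ] th 5.247009918773415 20.98280273856077
r 94.42298511435148
foot area diff [np.float64(3.9), np.float64(1.6), np.float64(1.6), np.float64(0.9), np.float64(1.1)]
[0.0002, 0.0146, 0.0, 0.0, 0.0, 1.5]
[-0.002, 0.0292, 0.0, 0.0, 0.0, 3.0]
[0.0027, 0.015, 0.0, 0.0, 0.0, 1.5]
[0.0052, 0.0, 0.0, 0.0, 0.0, 0.0]
[0.0055, -0.0137, 0.0, 0.0, 0.0, -1.3333]

[0.0001, 0.0155, 0.0, 0.0, 0.0, 1.5]
[-0.0023, 0.0311, 0.0, 0.0, 0.0, 3.0]
[-0.0064, 0.0447, 0.0, 0.0, 0.0, 4.3333]
[0.0007, 0.0302, 0.0, 0.0, 0.0, 2.8333]
[0.0055, 0.0145, 0.0, 0.0, 0.0, 1.3333]
```

Emit:
{"name": "step_arm", "arguments": {
  "moves": [
    [[0.0002, 0.0146, 0, 0, 0, 1.5], [-0.002, 0.0292, 0, 0, 0, 3.0], [0.0027, 0.015, 0, 0, 0, 1.5], [0.0052, 0, 0, 0, 0, 0], [0.0055, -0.0137, 0, 0, 0, -1.33]]
  ]
}}

```text
time_s: 7.95
ee_pos: [556.3, -26.5, 258.1]
orientation: [[-0.989, -0.148, 0.007], [-0.148, 0.989, 0.001], [-0.007, 0.0, -1.0]]
contact_force: [5.8, 4.1, 2.3]
finger_gap: 20.9
```

Emit:
{"name": "step_arm", "arguments": {
  "moves": [
    [[0.0001, 0.0155, 0, 0, 0, 1.5], [-0.0023, 0.0311, 0, 0, 0, 3.0], [-0.0064, 0.0447, 0, 0, 0, 4.33], [0.0007, 0.0302, 0, 0, 0, 2.83], [0.0055, 0.0145, 0, 0, 0, 1.33]]
  ]
}}

```text
time_s: 8.57
ee_pos: [549.1, -13.0, 258.2]
orientation: [[-1.0, -0.01, 0.008], [-0.01, 1.0, -0.001], [-0.008, -0.001, -1.0]]
contact_force: [6.9, 1.1, 1.8]
finger_gap: 20.7
```

Run:
```python
from h import *
st()
a=manip.capture("scene")[:,:,::-1];cv2.imwrite("pics/s5.png",a)
d=cv2.absdiff(a,cv2.imread("pics/s3.png"));print("foot area diff",[d[y-3:y+4,x-3:x+4].mean().round(1) for x,y in((354,285),(382,312),(443,292),(400,215+5),(430,240))])
a=cv2.resize(a[210:330,330:450],None,fx=4,fy=4,interpolation=cv2.INTER_CUBIC)
cv2.imwrite("pics/c5.png",a)
gen([9,18,9,0,-8],.104,np.arange(1,6)*.0013)
print(); gen([9,18,26,17,8],.110,np.arange(1,6)*.0013)
```

```text
8.575 [549.1 -13.  258.2] tool force [-6.9  1.  -1.8] th 5.161244170753889 20.677447698502537
r 106.90883195596663
foot area diff [np.float64(38.3), np.float64(1.3), np.float64(1.7), np.float64(0.8), np.float64(1.2)]
[0.0, 0.0165, 0.0, 0.0, 0.0, 1.5]
[-0.0026, 0.0329, 0.0, 0.0, 0.0, 3.0]
[0.0026, 0.0169, 0.0, 0.0, 0.0, 1.5]
[0.0052, 0.0, 0.0, 0.0, 0.0, 0.0]
[0.0054, -0.0154, 0.0, 0.0, 0.0, -1.3333]

[-0.0001, 0.0174, 0.0, 0.0, 0.0, 1.5]
[-0.0029, 0.0348, 0.0, 0.0, 0.0, 3.0]
[-0.0076, 0.0499, 0.0, 0.0, 0.0, 4.3333]
[0.0002, 0.0337, 0.0, 0.0, 0.0, 2.8333]
[0.0054, 0.0162, 0.0, 0.0, 0.0, 1.3333]
```

View pics/c5.png

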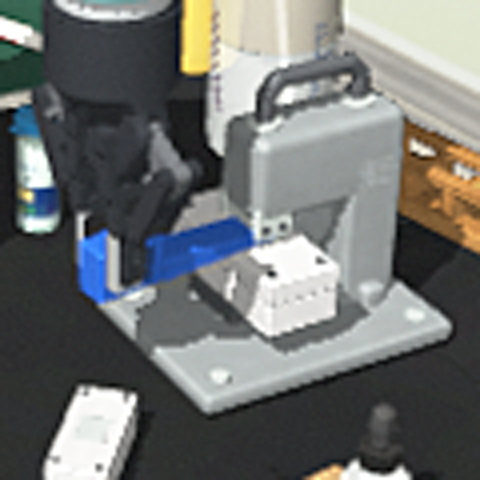

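Emit:
{"name": "step_arm", "arguments": {
  "moves": [
    [[0.0, 0.0165, 0, 0, 0, 1.5], [-0.0026, 0.0329, 0, 0, 0, 3.0], [0.0026, 0.0169, 0, 0, 0, 1.5], [0.0052, 0, 0, 0, 0, 0], [0.0054, -0.0154, 0, 0, 0, -1.33]]
  ]
}}

```text
time_s: 9.25
ee_pos: [543.7, -28.6, 258.3]
orientation: [[-0.989, -0.148, 0.008], [-0.148, 0.989, 0.001], [-0.008, -0.0, -1.0]]
contact_force: [6.5, 3.2, 2.2]
finger_gap: 21.3
```

Emit:
{"name": "step_arm", "arguments": {
  "moves": [
    [[-0.0001, 0.0174, 0, 0, 0, 1.5], [-0.0029, 0.0348, 0, 0, 0, 3.0], [-0.0076, 0.0499, 0, 0, 0, 4.33], [0.0002, 0.0337, 0, 0, 0, 2.83], [0.0054, 0.0162, 0, 0, 0, 1.33]]
  ]
}}

```text
time_s: 9.88
ee_pos: [535.1, -13.2, 258.0]
orientation: [[-1.0, -0.01, 0.005], [-0.01, 1.0, -0.001], [-0.005, -0.001, -1.0]]
contact_force: [2.7, 1.7, 5.0]
finger_gap: 20.8
```

Run:
```python
from h import *
st()
a=manip.capture("scene")[:,:,::-1];cv2.imwrite("pics/s6.png",a)
d=cv2.absdiff(a,cv2.imread("pics/s3.png"));print("foot area diff",[d[y-3:y+4,x-3:x+4].mean().round(1) for x,y in((354,285),(382,312),(443,292),(400,215+5),(430,240))])
gen([5,9,9,0,0],.116,[0.001,.003,.007,.013,.020])
```

```text
9.875 [535.1 -13.2 258. ] tool force [-2.8  1.6 -5. ] th 5.171481722039971 20.797598620578203
r 120.91149116243072
foot area diff [np.float64(58.4), np.float64(1.4), np.float64(1.7), np.float64(1.2), np.float64(1.3)]
[0.0006, 0.0102, 0.0, 0.0, 0.0, 0.8333]
[0.0015, 0.0186, 0.0, 0.0, 0.0, 1.5]
[0.0055, 0.0192, 0.0, 0.0, 0.0, 1.5]
[0.013, 0.0, 0.0, 0.0, 0.0, 0.0]
[0.02, 0.0, 0.0, 0.0, 0.0, 0.0]
```

Emit:
{"name": "step_arm", "arguments": {
  "moves": [
    [[0.01, 0, 0, 0, 0, 0], [0.025, 0, 0, 0, 0, 0], [0.05, 0, 0, 0, 0, 0], [0.06, 0, -0.03, 0, 0, 0], [0.06, 0, -0.07, 0, 0, 0]]
  ]
}}

```text
time_s: 10.55
ee_pos: [469.4, -13.1, 324.1]
orientation: [[-1.0, -0.005, -0.01], [-0.005, 1.0, 0.0], [0.01, 0.001, -1.0]]
contact_force: [0.5, 0.0, -1.3]
finger_gap: 20.9
```

Run:
```python
from h import *
st()
W=[((480,-50,330),190),((485,-85,330),200),((490,-120,330),210),((495,-150,330),220),((500,-180,330),230)]
rows([(p,Rt(h)) for p,h in W])
V=[((510,-205,330),240),((515,-230,330),250),((520,-260,330),260),((520,-260,330),270),((520,-260,330),270)]
print();rows([(p,Rt(h)) for p,h in V],W[-1][0],Rt(230))
m=[onz("top",p,5) for p in((408,225),(460.5,223.5),(463.5,294),(412,296.5))]
im=cv2.imread("pics/scene0.png");hh=cv2.cvtColor(im,cv2.COLOR_BGR2HSV);mk=cv2.inRange(hh,np.array((8,60,90)),np.array((25,200,255)))
c=max(cv2.findContours(mk,0,2)[0][:],key=lambda c:cv2.contourArea(c) if 330<cv2.boundingRect(c)[0]+1<334 else 0)
q=cv2.approxPolyDP(cv2.convexHull(c),6,True)[:,0];print(q.tolist(),[onz("scene",p,5).round().tolist() for p in q])
```

```text
10.55 [469.4 -13.1 324.1] tool force [-0.5  0.   1.3] th 4.896088580998651 20.918746677931942
r 186.6529355025354
[-0.0104, -0.0369, -0.006, 0.01, -0.09, -1.62]
[-0.0152, -0.072, -0.0061, 0.02, -0.09, -3.28]
[-0.02, -0.107, -0.0061, 0.03, -0.09, -4.95]
[-0.0249, -0.137, -0.0062, 0.04, -0.09, -6.62]
[-0.0297, -0.1671, -0.0062, 0.04, -0.09, -8.28]

[0.0127, -0.0237, 0.0, 0.0, 0.0, -1.67]
[0.0287, -0.0436, 0.0, 0.0, 0.0, -3.33]
[0.0484, -0.0667, 0.0, 0.0, 0.0, -5.0]
[0.0484, -0.0667, 0.0, 0.0, 0.0, -6.67]
[0.0484, -0.0667, 0.0, 0.0, 0.0, -6.67]
[[465, 365], [377, 414], [331, 364], [414, 326]] [[621.0, -285.0, 5.0], [400.0, -292.0, 5.0], [398.0, -143.0, 5.0], [618.0, -137.0, 5.0]]
```

Emit:
{"name": "step_arm", "arguments": {
  "moves": [
    [[-0.01, -0.037, -0.006, 0, -0.09, -1.6], [-0.015, -0.072, -0.006, 0, -0.09, -3.3], [-0.02, -0.107, -0.006, 0, -0.09, -5.0], [-0.025, -0.137, -0.006, 0, -0.09, -6.6], [-0.03, -0.167, -0.006, 0, -0.09, -8.3]]
  ]
}}

```text
time_s: 11.18
ee_pos: [502.9, -180.5, 330.7]
orientation: [[-0.637, -0.771, 0.003], [-0.771, 0.637, 0.005], [-0.006, 0.001, -1.0]]
contact_force: [0.1, -0.2, -0.5]
finger_gap: 20.8
```

Emit:
{"name": "step_arm", "arguments": {
  "moves": [
    [[0.013, -0.024, 0, 0, 0, -1.67], [0.029, -0.044, 0, 0, 0, -3.33], [0.046, -0.067, 0, 0, 0, -5.0], [0.046, -0.067, 0, 0, 0, -6.67], [0.046, -0.067, 0, 0, 0, -6.67]]
  ]
}}

```text
time_s: 11.8
ee_pos: [525.4, -258.0, 330.6]
orientation: [[0.0, -1.0, 0.004], [-1.0, -0.0, 0.006], [-0.006, -0.004, -1.0]]
contact_force: [-0.1, -0.6, -1.6]
finger_gap: 20.9
```

Run:
```python
from h import *
st()
a=manip.capture("scene")[:,:,::-1];cv2.imwrite("pics/s7.png",a)
a=cv2.resize(a[200:440,320:560],None,fx=2.4,fy=2.4,interpolation=cv2.INTER_CUBIC)
cv2.imwrite("pics/c6.png",a)
rows([((520,-255,z),Rt(270)) for z in (250,210,195)])
```

```text
11.8 [ 525.4 -258.   330.6] tool force [0.6 0.1 1.6] th 94.62699488749718 20.88528425539185
r 279.71811233469145
[-0.0024, 0.006, 0.0809, -0.04, 0.05, 0.0]
[-0.0021, 0.0062, 0.1209, -0.04, 0.05, 0.0]
[-0.0021, 0.0062, 0.1359, -0.04, 0.05, 0.0]
```

View pics/c6.png

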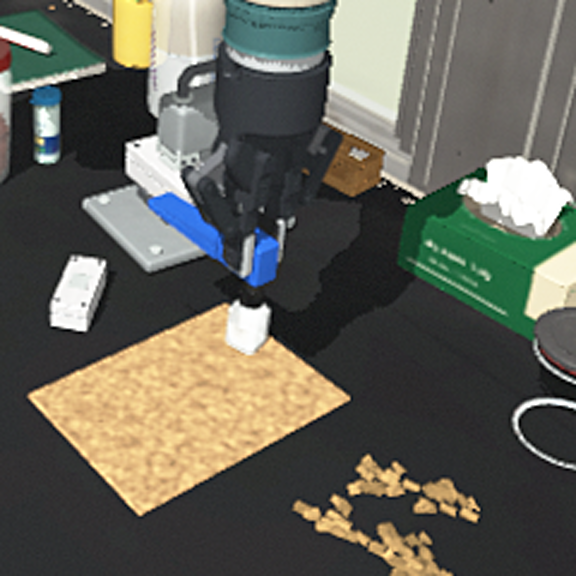

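Emit:
{"name": "step_arm", "arguments": {
  "moves": [
    [[-0.002, 0.006, 0.05, 0, 0, 0], [-0.002, 0.006, 0.1, 0, 0, 0], [-0.002, 0.006, 0.125, 0, 0.04, 0], [-0.002, 0.006, 0.136, 0, 0.04, 0], [-0.002, 0.006, 0.14, 0, 0.04, 0]]
  ]
}}

```text
time_s: 12.48
ee_pos: [521.9, -255.8, 192.0]
orientation: [[0.004, -1.0, 0.008], [-1.0, -0.004, 0.0], [0.0, -0.008, -1.0]]
contact_force: [-0.6, -0.3, 0.2]
finger_gap: 21.0
```

Emit:
{"name": "step_arm", "arguments": {
  "moves": [
    [[0, 0, 0.001, 0, 0, 0], [0, 0, 0.002, 0, 0, 0], [0, 0, 0.003, 0, 0, 0], [0, 0, 0.004, 0, 0, 0], [0, 0, 0.004, 0, 0, 0]]
  ]
}}

```text
time_s: 13.1
ee_pos: [522.1, -256.3, 188.3]
orientation: [[0.005, -1.0, 0.008], [-1.0, -0.005, -0.0], [0.0, -0.008, -1.0]]
contact_force: [0.1, 0.1, -0.3]
finger_gap: 20.9
```

Run:
```python
from h import *
st();print(manip.state()["moment"])
a=manip.capture("scene")[:,:,::-1];cv2.imwrite("pics/s8.png",a)
a=cv2.resize(a[270:400,330:490],None,fx=4.5,fy=4.5,interpolation=cv2.INTER_CUBIC)
cv2.imwrite("pics/c7.png",a)
```

```text
13.1 [ 522.1 -256.3  188.3] tool force [-0.1 -0.1  0.3] th 94.87486900736553 20.91849729364799
r 279.7890824801132
[-0.080828    0.00349507  0.01547376]
```

View pics/c7.png

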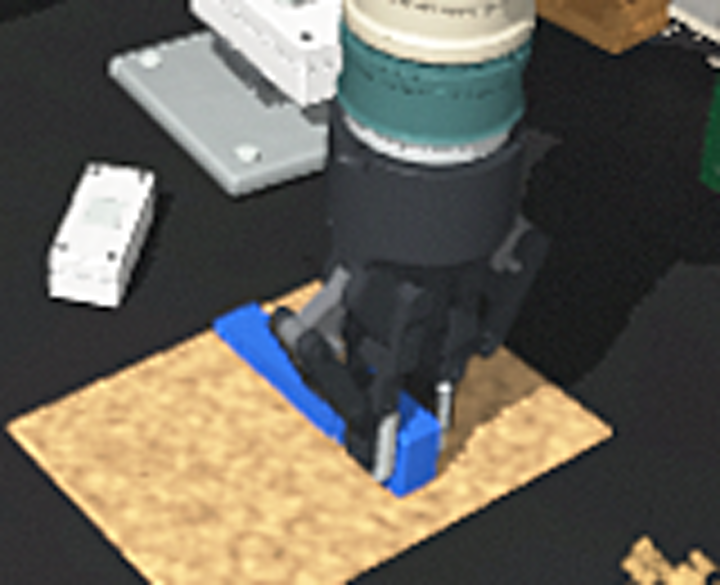

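Emit:
{"name": "step_arm", "arguments": {
  "moves": [
    [[0, 0, 0.001, 0, 0, 0], [0, 0, 0.002, 0, 0, 0], [0, 0, 0.0025, 0, 0, 0], [0, 0, 0.003, 0, 0, 0], [0, 0, 0.003, 0, 0, 0]]
  ]
}}

```text
time_s: 13.78
ee_pos: [522.3, -256.2, 187.6]
orientation: [[0.005, -1.0, 0.008], [-1.0, -0.005, -0.001], [0.001, -0.008, -1.0]]
contact_force: [-4.7, 3.1, 14.0]
finger_gap: 21.2
```

Emit:
{"name": "step_arm", "arguments": {
  "moves": [
    [[0, 0, 0, 0, 0, 0], [0, 0, 0, 0, 0, 0], [0, 0, 0, 0, 0, 0], [0, 0, 0, 0, 0, 0], [0, 0, -0.01, 0, 0, 0]]
  ],
  "jaw": -0.2
}}

```text
time_s: 14.4
ee_pos: [521.5, -255.9, 194.6]
orientation: [[0.005, -1.0, 0.006], [-1.0, -0.005, 0.001], [-0.001, -0.006, -1.0]]
contact_force: [-0.1, -1.1, 0.2]
finger_gap: 51.4
```

Emit:
{"name": "step_arm", "arguments": {
  "moves": [
    [[0, 0, -0.02, 0, 0, 0], [0, 0, -0.05, 0, 0, 0], [0, 0, -0.1, 0, 0, 0], [0, 0, -0.13, 0, 0, 0], [0, 0, -0.13, 0, 0, 0]]
  ]
}}

```text
time_s: 15.02
ee_pos: [522.3, -257.0, 329.3]
orientation: [[0.005, -1.0, 0.015], [-1.0, -0.005, -0.004], [0.004, -0.015, -1.0]]
contact_force: [-0.4, 0.1, -0.5]
finger_gap: 51.4
```

```bash
cat >> h.py <<'E'
YAW=-4.6
def Rm(lean=33,yaw=YAW):
    a=np.radians(yaw);l=np.radians(lean);xh=np.array([np.cos(a),np.sin(a),0]);yh=np.array([-xh[1],xh[0],0]);zt=np.sin(l)*yh-np.cos(l)*np.array([0,0,1]);ty=-xh
    return np.column_stack([np.cross(ty,zt),ty,zt])
def tg(g,R):return np.array(g)-155*R[:,2]
E
python3 - <<'E'
from h import *
st();print(manip.state()["qpos"].round(1))
a=manip.capture("scene")[:,:,::-1];cv2.imwrite("pics/s9.png",a)
b=manip.capture("top")[:,:,::-1];cv2.imwrite("pics/t9.png",b)
h=cv2.cvtColor(a,cv2.COLOR_BGR2HSV);m=cv2.inRange(h,np.array((100,120,60)),np.array((130,255,255)))
c=max([c for c in cv2.findContours(m,0,2)[0] if cv2.boundingRect(c)[1]>300],key=cv2.contourArea);print(cv2.approxPolyDP(cv2.convexHull(c),2.5,True)[:,0].tolist())
# mould after
pic=np.hstack([cv2.resize(a[220:390,340:480],None,fx=3,fy=3,interpolation=2),cv2.resize(b[160:310,330:460],None,fx=2.8,fy=3.4,interpolation=2)]);cv2.imwrite("pics/c8.png",pic);print(pic.shape)
x=np.array([np.cos(np.radians(YAW)),np.sin(np.radians(YAW)),0]);y=np.array([-x[1],x[0],0])
C=np.array([656,-10.6,59]);G=C-45*y+[0,0,8];R=Rm();T=tg(G,R);S=tg(G,R)-90*R[:,2];print("G",G,"T",T,"S",S)
p=manip.state()["ee_pos"]
rows([(p+(S-p)*f,Ro.from_rotvec(Ro.from_matrix(R@Rt(270).T).as_rotvec()*f).as_matrix()@Rt(270)) for f in(.25,.5,.75,1)])
E
```

```text
15.025 [ 522.3 -257.   329.3] tool force [-0.1  0.4  0.5] th 94.87861821254944 51.35305546410317
r 280.36314578028504
[ -32.6   14.1  -13.3   61.8    0.2 -122.9]
[[377, 342], [386, 338], [413, 352], [427, 364], [426, 375], [420, 379]]
(510, 784, 3)
G [652.39104841 -55.45504953  67.        ] T [ 645.62073137 -139.60217594  196.99393803] S [ 641.68957954 -188.46179772  272.47428915]
[-0.0168, -0.0302, 0.0135, -0.02, -1.38, 0.24]
[-0.0336, -0.0604, 0.027, 0.04, -2.75, 0.43]
[-0.0503, -0.0905, 0.0405, 0.09, -4.13, 0.62]
[-0.0671, -0.1207, 0.054, 0.15, -5.5, 0.81]
```

View pics/c8.png

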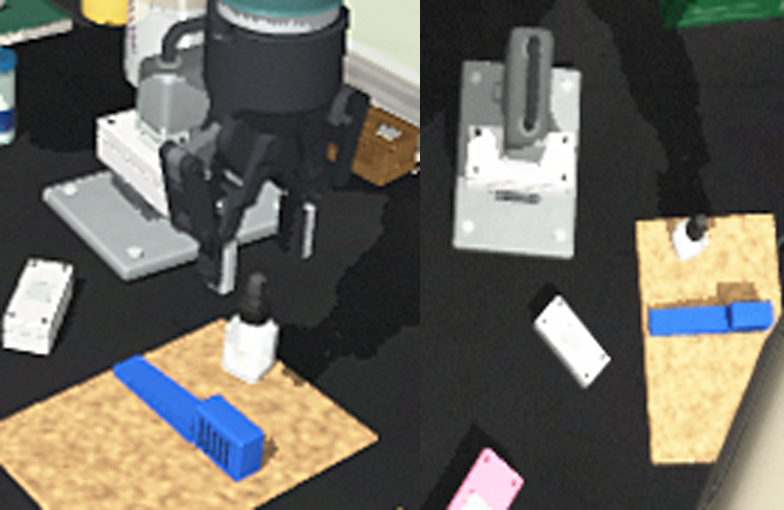

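Emit:
{"name": "step_arm", "arguments": {
  "moves": [
    [[-0.017, -0.03, -0.03, 0, -1.38, 0.2], [-0.034, -0.06, -0.03, 0, -2.75, 0.4], [-0.05, -0.09, -0.02, 0.1, -4.13, 0.6], [-0.067, -0.121, 0.02, 0.15, -5.5, 0.8], [-0.067, -0.121, 0.05, 0.15, -5.5, 0.8]]
  ],
  "jaw": -1
}}

```text
time_s: 15.75
ee_pos: [642.7, -187.6, 271.6]
orientation: [[-0.067, -0.997, 0.038], [-0.834, 0.077, 0.546], [-0.547, 0.005, -0.837]]
contact_force: [-0.7, 0.4, -0.3]
finger_gap: 85.3
```

Run:
```python
from h import *
s=manip.state();print(s["ee_pos"],s["qpos"].round(1))
a=manip.capture("scene")[:,:,::-1];cv2.imwrite("pics/s10.png",a)
R=Rm();T=np.array([645.6,-139.6,197]);rows([(T-50*R[:,2],R),(T,R)])
# mould end measurement from unobstructed t9, masks
b=cv2.imread("pics/t9.png");h=cv2.cvtColor(b,cv2.COLOR_BGR2HSV);m=cv2.inRange(h,np.array((0,0,215)),np.array((180,30,255)))
for r in range(196,216):
    x=np.where(m[r,335:395])[0]+335
    if len(x):print(r,x.min(),x.max(),onz("top",(x.min()-.5,r),77)[:2].round(1),onz("top",(x.max()+.5,r),77)[:2].round(1))
```

```text
[ 642.67426864 -187.63476352  271.56091491] [ -26.9   30.4    0.2   74.2   30.3 -116.3]
[-0.0018, -0.0017, 0.035, 0.11, 0.03, -0.04]
[-0.0017, -0.0023, 0.085, 0.11, 0.03, -0.04]
196 379 385 [688.4 -46.3] [688. -67.]
197 348 385 [686.8  45.2] [684.9 -66.8]
198 348 384 [683.7  45.3] [681.9 -63.7]
199 352 385 [680.4  33.6] [678.8 -66.5]
200 350 385 [677.4  39.6] [675.7 -66.4]
201 348 385 [674.4  45.5] [672.6 -66.3]
202 347 385 [671.4  48.6] [669.5 -66.1]
203 347 384 [668.4  48.7] [666.5 -63. ]
204 347 384 [665.3  48.7] [663.5 -62.9]
205 347 384 [662.2  48.8] [660.4 -62.7]
206 347 384 [659.2  48.9] [657.3 -62.6]
207 347 384 [656.1  49. ] [654.3 -62.5]
208 347 384 [653.   49.1] [651.2 -62.3]
209 347 384 [650.   49.2] [648.2 -62.2]
210 347 384 [646.9  49.3] [645.1 -62. ]
211 347 384 [643.9  49.4] [642.1 -61.9]
212 347 384 [640.8  49.5] [639.  -61.8]
213 347 384 [637.8  49.6] [636.  -61.6]
214 344 384 [634.9  58.4] [632.9 -61.5]
215 344 384 [631.9  58.5] [629.9 -61.3]
```

Emit:
{"name": "step_arm", "arguments": {
  "moves": [
    [[-0.002, -0.003, 0.02, 0.1, 0, 0], [-0.002, -0.004, 0.04, 0.1, 0, 0], [-0.002, -0.004, 0.06, 0.1, 0, 0], [-0.002, -0.004, 0.075, 0.1, 0, 0], [-0.002, -0.004, 0.085, 0.1, 0, 0]]
  ]
}}

```text
time_s: 16.42
ee_pos: [649.3, -140.6, 204.9]
orientation: [[-0.067, -0.996, 0.052], [-0.836, 0.084, 0.543], [-0.545, -0.007, -0.838]]
contact_force: [0.1, -0.9, -0.1]
finger_gap: 85.7
```

Run:
```python
from h import *
st()
s=manip.state();g=s["ee_pos"]+155*s["orientation"][:,2];print("grasp",g,proj("scene",g))
a=manip.capture("scene")[:,:,::-1];cv2.imwrite("pics/s11.png",a)
cv2.imwrite("pics/c9.png",cv2.resize(a[210:330,340:460],None,fx=5,fy=5,interpolation=2))
```

```text
16.425 [ 649.3 -140.6  204.9] tool force [ 0.8 -0.1 -0.3] th 90.01679215123136 85.66177184070881
r 130.1295656085458
grasp [657.27026323 -56.40111857  75.01241435] [406.03940599 277.7581894 ]
```

View pics/c9.png

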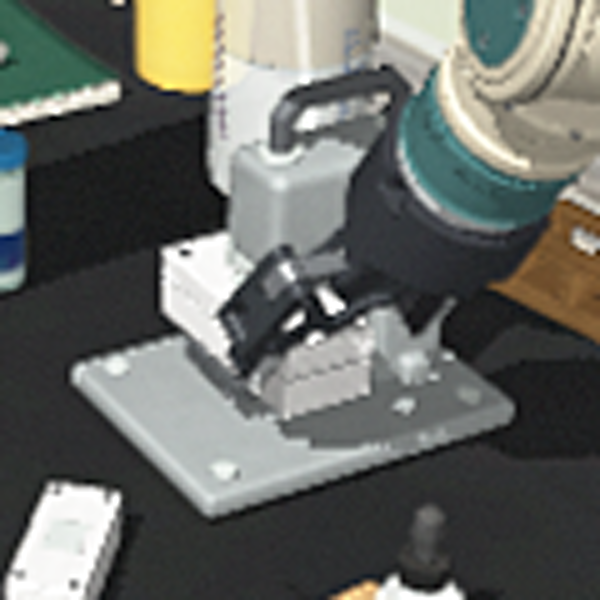

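Emit:
{"name": "step_arm", "arguments": {
  "moves": [
    [[0, 0, 0.002, 0, 0, 0], [0, 0, 0.004, 0, 0, 0], [0, 0, 0.004, 0, 0, 0], [0, 0, 0.004, 0, 0, 0], [0, 0, 0.004, 0, 0, 0]]
  ]
}}

```text
time_s: 17.1
ee_pos: [650.1, -139.1, 202.9]
orientation: [[-0.066, -0.996, 0.053], [-0.836, 0.084, 0.542], [-0.545, -0.009, -0.838]]
contact_force: [1.0, -0.3, -0.4]
finger_gap: 85.3
```

Run:
```python
from h import *
s=manip.state();g=s["ee_pos"]+155*s["orientation"][:,2];print("grasp",g,s["ee_pos"]);
for p in((398,293),(414,288),(406,290.5)):print(onz("scene",p,41))
```

```text
grasp [658.3953124  -55.03310979  72.93899546] [ 650.11609637 -139.08714412  202.9058139 ]
[635.27149292 -57.21281274  41.        ]
[680.51481745 -60.98046354  41.        ]
[657.71455045 -59.08176478  41.        ]
```

Emit:
{"name": "step_arm", "arguments": {
  "moves": [
    [[0.003, 0, 0.002, 0, 0, 0], [0.005, 0, 0.0035, 0, 0, 0], [0.005, 0, 0.0035, 0, 0, 0], [0.005, 0, 0.0035, 0, 0, 0], [0.005, 0, 0.0035, 0, 0, 0]]
  ]
}}

```text
time_s: 17.73
ee_pos: [650.0, -141.2, 197.1]
orientation: [[-0.066, -0.996, 0.053], [-0.836, 0.084, 0.542], [-0.545, -0.009, -0.838]]
contact_force: [0.3, -0.7, 0.1]
finger_gap: 85.2
```

Emit:
{"name": "step_arm", "arguments": {
  "moves": [
    [[0, 0, 0, 0, 0, 0], [0, 0, 0, 0, 0, 0], [0, 0, 0, 0, 0, 0], [0, 0, 0, 0, 0, 0], [0, 0, 0, 0, 0, 0]]
  ],
  "jaw": 1,
  "force": 40
}}

```text
time_s: 18.35
ee_pos: [648.7, -141.4, 197.4]
orientation: [[-0.068, -0.996, 0.05], [-0.836, 0.085, 0.542], [-0.545, -0.005, -0.839]]
contact_force: [-5.7, -2.4, 4.2]
finger_gap: 47.2
```

Emit:
{"name": "step_arm", "arguments": {
  "moves": [
    [[0, 0, 0, 0, 0, 0], [0, 0, 0, 0, 0, 0], [0, 0, 0, 0, 0, 0], [0, 0, 0, 0, 0, 0], [0, 0, 0, 0, 0, 0]]
  ],
  "force": 100
}}

```text
time_s: 18.98
ee_pos: [648.6, -141.5, 197.6]
orientation: [[-0.068, -0.996, 0.05], [-0.836, 0.085, 0.542], [-0.545, -0.005, -0.839]]
contact_force: [-5.8, -2.5, 5.8]
finger_gap: 46.3
```

Run:
```python
from h import *
s=manip.state();R=s["orientation"];g=s["ee_pos"]+155*R[:,2];print("grasp",g,s["ee_pos"],s["contact_force"],s["moment"])
print("jaw yaw",np.degrees(np.arctan2(-R[1,1],-R[0,1])))
a=manip.capture("scene")[:,:,::-1];cv2.imwrite("pics/s12.png",a)
for yw in(-4.6,):
  y=np.array([-np.sin(np.radians(yw)),np.cos(np.radians(yw)),0])
  for d in(10,30,60,100):print(d,(R.T@(-y*d)/1000).round(4))
```

```text
grasp [656.39903258 -57.43672004  67.64764069] [ 648.63156237 -141.49156924  197.64552041] [-5.7778106  -2.45020018  5.76150272] [-0.34094551  1.10170145  0.80601975]
jaw yaw -4.857231562054415
10 [ 0.0084 -0.     -0.0054]
30 [ 0.0252 -0.0001 -0.0163]
60 [ 0.0503 -0.0003 -0.0327]
100 [ 0.0839 -0.0004 -0.0545]
```

Emit:
{"name": "step_arm", "arguments": {
  "moves": [
    [[-0.0005, 0.0015, -0.0008, 0, 0, 0], [0.0037, 0.0015, -0.0035, 0, 0, 0], [0.0079, 0.0015, -0.0062, 0, 0, 0], [0.0121, 0.0015, -0.0089, 0, 0, 0], [0.0163, 0.0015, -0.0117, 0, 0, 0]]
  ]
}}

```text
time_s: 19.65
ee_pos: [646.6, -161.2, 197.8]
orientation: [[-0.066, -0.996, 0.053], [-0.836, 0.084, 0.543], [-0.545, -0.008, -0.838]]
contact_force: [-1.0, 3.3, 0.6]
finger_gap: 45.6
```

Run:
```python
from h import *
s=manip.state();R=s["orientation"];g=s["ee_pos"]+155*R[:,2];print("grasp",g,s["contact_force"],s["moment"],s["finger_gap"])
a=manip.capture("scene")[:,:,::-1];cv2.imwrite("pics/s13.png",a)
d=cv2.absdiff(a,cv2.imread("pics/s12.png"));print("foot diff",[d[y-3:y+4,x-3:x+4].mean().round(1) for x,y in((356,284),(382,312),(440,296),(390,245))])
# relative mould measure: columns
```

```text
grasp [654.81787718 -77.06377579  67.90254924] [-1.01762884  3.34339442  0.59039312] [0.12771713 0.26078477 0.15434648] 45.63320159217048
foot diff [np.float64(1.2), np.float64(1.1), np.float64(2.1), np.float64(1.2)]
```

Emit:
{"name": "step_arm", "arguments": {
  "moves": [
    [[0.007, 0, -0.0045, 0, 0, 0], [0.015, 0, -0.0098, 0, 0, 0], [0.0235, 0, -0.0153, 0, 0, 0], [0.032, 0, -0.0208, 0, 0, 0], [0.0405, 0, -0.0263, 0, 0, 0]]
  ]
}}

```text
time_s: 20.32
ee_pos: [642.6, -210.2, 197.8]
orientation: [[-0.066, -0.996, 0.053], [-0.836, 0.085, 0.542], [-0.545, -0.009, -0.839]]
contact_force: [0.0, 0.5, -0.5]
finger_gap: 46.0
```

Emit:
{"name": "step_arm", "arguments": {
  "moves": [
    [[0.0085, 0, -0.0055, 0, 0, 0], [0.017, 0, -0.011, 0, 0, 0], [0.0255, 0, -0.0165, 0, 0, 0], [0.0335, 0, -0.0218, 0, 0, 0], [0.0335, 0, -0.0218, 0, 0, 0]]
  ]
}}

```text
time_s: 20.95
ee_pos: [639.2, -250.0, 197.8]
orientation: [[-0.067, -0.996, 0.054], [-0.836, 0.085, 0.542], [-0.545, -0.009, -0.839]]
contact_force: [0.3, 0.0, -2.3]
finger_gap: 46.2
```

Run:
```python
from h import *
s=manip.state();R=s["orientation"];g=s["ee_pos"]+155*R[:,2];print("grasp",g,s["contact_force"],s["moment"],s["finger_gap"])
a=manip.capture("scene")[:,:,::-1];cv2.imwrite("pics/s14.png",a)
d=cv2.absdiff(a,cv2.imread("pics/s12.png"));print("foot diff",[d[y-3:y+4,x-3:x+4].mean().round(1) for x,y in((356,284),(382,312),(440,296),(390,245))])
cv2.imwrite("pics/c10.png",cv2.resize(a[220:340,340:480],None,fx=5,fy=5,interpolation=2))
# target
R0=Rm(33,YAW);y=np.array([.0802,.9968,0]);
mc=np.array([440,-215,0]);P=lambda z:tg(mc-45*y+[0,0,z+8],R0)
print(P(23))
W=[s["ee_pos"]+[0,0,50],s["ee_pos"]+[0,-5,90]]
rows([(w,R0) for w in W]+[(P(140),R0)])
print(P(140)-s["ee_pos"])
```

```text
grasp [ 647.54230191 -165.99129077   67.80830326] [ 0.25850918  0.01640874 -2.26432425] [-0.96060119  0.01155316 -0.01614361] 46.18949148299267
foot diff [np.float64(1.7), np.float64(1.6), np.float64(23.8), np.float64(75.3)]
[ 429.62068296 -344.00312641  160.99393803]
[-0.0267, -0.0005, -0.0422, -0.09, 0.0, 0.01]
[-0.0444, -0.0012, -0.0785, -0.09, 0.0, 0.01]
[0.0493, 0.2001, -0.1297, -0.09, 0.0, 0.01]
[-209.60933289  -94.00398768   80.19106803]
```

View pics/c10.png

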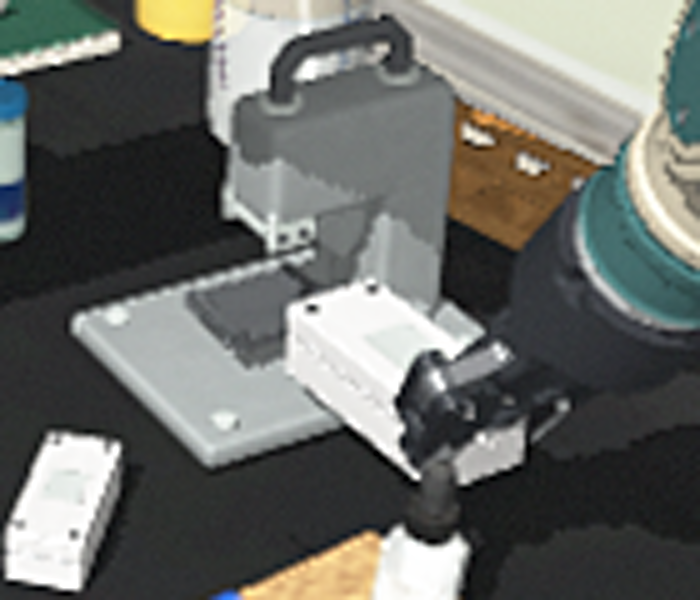

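Emit:
{"name": "step_arm", "arguments": {
  "moves": [
    [[-0.011, 0, -0.017, 0, 0, 0], [-0.022, 0, -0.034, 0, 0, 0], [-0.033, 0, -0.05, 0, 0, 0], [-0.044, 0, -0.067, 0, 0, 0], [-0.055, 0, -0.084, 0, 0, 0]]
  ]
}}

```text
time_s: 21.62
ee_pos: [638.5, -248.5, 300.3]
orientation: [[-0.066, -0.996, 0.054], [-0.836, 0.084, 0.542], [-0.545, -0.009, -0.839]]
contact_force: [-0.2, 0.6, -2.6]
finger_gap: 45.8
```

Run:
```python
from h import *
s=manip.state();R=s["orientation"];g=s["ee_pos"]+155*R[:,2];print("grasp",g,s["ee_pos"],s["contact_force"],s["moment"],s["finger_gap"])
a=manip.capture("scene")[:,:,::-1];cv2.imwrite("pics/s15.png",a)
print("bottle top z",[proj("scene",[595,-192,z])[1].round(1) for z in(80,100,120)])
R0=Rm(33,YAW);y=np.array([.0802,.9968,0]);mc=np.array([440,-215,0]);P=lambda z:tg(mc-45*y+[0,0,z+8],R0)
E=P(150)
rows([(s["ee_pos"]+(E-s["ee_pos"])*f,R0) for f in(.2,.4,.6,.8,1)])
print("B");rows([(P(z),R0) for z in(110,70,50,40)],E,R0)
# pitch check: mould top edges (white) in scene
h=cv2.cvtColor(a,cv2.COLOR_BGR2HSV);m=cv2.inRange(h,np.array((0,0,150)),np.array((180,35,255)))[230:330,380:450]
d=cv2.absdiff(a,cv2.imread("pics/s14.png"));print("foot diff",[d[y-3:y+4,x-3:x+4].mean().round(1) for x,y in((356,284),(382,312),(370,290),(400,245))])
m=cv2.morphologyEx(m,cv2.MORPH_OPEN,np.ones((3,3)))
for c in cv2.findContours(m,0,2)[0]:
    if cv2.contourArea(c)>80: print(cv2.contourArea(c),(cv2.approxPolyDP(cv2.convexHull(c),2,True)[:,0]+[380,230]).tolist())
# predicted corner positions of mould if level: grasp=mould frame (0,-45?,+8)
C=g+y*45-[0,0,8];x=np.array([y[1],-y[0],0])
for a_,b_,c_ in((-24,55,18),(24,55,18),(-24,55,-18),(-24,-55,-18),(24,-55,-18)):print((a_,b_,c_),proj("scene",C+x*a_+y*b_+[0,0,c_]).round(1))
```

```text
grasp [ 646.77502295 -164.49740011  170.26008871] [ 638.47333748 -248.51084042  300.25171869] [-0.18003157  0.62667014 -2.56184004] [-0.98651748  0.13915445  0.00179984] 45.847667282779135
bottle top z [np.float64(314.3), np.float64(306.3), np.float64(298.0)]
[0.0215, 0.0409, -0.0078, -0.13, -0.01, 0.03]
[0.0415, 0.0809, -0.0185, -0.13, -0.01, 0.03]
[0.0614, 0.1209, -0.0292, -0.13, -0.01, 0.03]
[0.0814, 0.161, -0.0398, -0.13, -0.01, 0.03]
[0.1014, 0.201, -0.0505, -0.13, -0.01, 0.03]
B
[0.0218, 0.0, 0.0335, 0.0, 0.0, 0.0]
[0.0436, 0.0, 0.0671, 0.0, 0.0, 0.0]
[0.0545, 0.0, 0.0839, 0.0, 0.0, 0.0]
[0.0599, 0.0, 0.0923, 0.0, 0.0, 0.0]
foot diff [np.float64(2.8), np.float64(2.4), np.float64(3.3), np.float64(96.3)]
808.0 [[431, 294], [380, 311], [380, 286], [412, 271]]
139.5 [[448, 265], [448, 271], [429, 277], [441, 262]]
827.0 [[426, 242], [424, 272], [393, 269], [385, 262], [386, 253], [399, 240], [415, 237]]
159.5 [[446, 234], [439, 241], [435, 241], [423, 230], [446, 230]]
102.0 [[394, 230], [393, 237], [383, 246], [382, 230]]
(-24, 55, 18) [401.7 241.5]
(24, 55, 18) [419.6 236.8]
(-24, 55, -18) [400.7 255.9]
(-24, -55, -18) [432.1 279.3]
(24, -55, -18) [450.8 273.5]
```

Emit:
{"name": "step_arm", "arguments": {
  "moves": [
    [[0.0215, 0.041, -0.008, 0, 0, 0], [0.0415, 0.081, -0.0185, 0, 0, 0], [0.0615, 0.121, -0.029, 0, 0, 0], [0.0815, 0.161, -0.04, 0, 0, 0], [0.1015, 0.201, -0.0505, 0, 0, 0]]
  ]
}}

```text
time_s: 22.3
ee_pos: [427.6, -344.5, 284.0]
orientation: [[-0.066, -0.996, 0.054], [-0.836, 0.084, 0.542], [-0.544, -0.009, -0.839]]
contact_force: [0.1, -0.3, -2.8]
finger_gap: 45.5
```

Emit:
{"name": "step_arm", "arguments": {
  "moves": [
    [[0.01, 0, 0.015, 0, 0, 0], [0.022, 0, 0.0335, 0, 0, 0], [0.038, 0, 0.059, 0, 0, 0], [0.05, 0, 0.077, 0, 0, 0], [0.05, 0, 0.077, 0, 0, 0]]
  ]
}}

```text
time_s: 22.92
ee_pos: [429.5, -342.9, 190.2]
orientation: [[-0.067, -0.996, 0.051], [-0.834, 0.084, 0.545], [-0.547, -0.006, -0.837]]
contact_force: [-0.0, 0.3, -1.3]
finger_gap: 46.2
```

Run:
```python
from h import *
s=manip.state();R=s["orientation"];g=s["ee_pos"]+155*R[:,2];print("grasp",g,s["ee_pos"],R.round(3).tolist(),s["contact_force"],s["finger_gap"])
a=manip.capture("scene")[:,:,::-1];cv2.imwrite("pics/s16.png",a)
y=np.array([.0802,.9968,0]);x=np.array([y[1],-y[0],0]);C=g+y*43.5-[0,0,8.5];print("mould C",C)
h=cv2.cvtColor(a,cv2.COLOR_BGR2HSV);m=cv2.inRange(h,np.array((0,0,150)),np.array((180,35,255)));m[:300]=0;m[:,:330]=0;m[:,470:]=0
for c in cv2.findContours(m,0,2)[0]:
    if cv2.contourArea(c)>60: print(cv2.contourArea(c),cv2.approxPolyDP(cv2.convexHull(c),2,True)[:,0].tolist())
for a_,b_,c_ in((-24,55,18),(24,55,18),(-24,55,-18),(24,55,-18),(-24,-55,-18),(24,-55,-18),(24,-55,18)):print((a_,b_,c_),proj("scene",C+x*a_+y*b_+[0,0,c_]).round(1))
```

```text
grasp [ 437.38919051 -258.4887098    60.48533335] [ 429.47797915 -342.9425638   190.21566627] [[-0.067, -0.996, 0.051], [-0.834, 0.084, 0.545], [-0.547, -0.006, -0.837]] [-0.03965983  0.30830881 -1.3369881 ] 46.220885261262126
mould C [ 440.87789051 -215.1279098    51.98533335]
94.0 [[394, 373], [393, 378], [374, 386], [369, 382]]
116.5 [[420, 332], [450, 345], [435, 344]]
1364.0 [[350, 307], [363, 309], [382, 349], [382, 364], [360, 371], [343, 352], [341, 325]]
591.5 [[446, 303], [469, 318], [469, 330], [465, 335], [433, 319]]
136.0 [[469, 312], [447, 300], [469, 300]]
262.0 [[415, 300], [382, 312], [369, 300]]
(-24, 55, 18) [345.3 338.6]
(24, 55, 18) [366.7 331.3]
(-24, 55, -18) [345.2 353.1]
(24, 55, -18) [366.2 345.6]
(-24, -55, -18) [375.1 390.3]
(24, -55, -18) [397.6 381.2]
(24, -55, 18) [398.7 366.1]
```

Emit:
{"name": "step_arm", "arguments": {
  "moves": [
    [[0.0044, 0, 0.0067, 0, 0, 0], [0.0088, 0, 0.0134, 0, 0, 0], [0.0115, 0, 0.0176, 0, 0, 0], [0.0126, 0, 0.0193, 0, 0, 0], [0.0131, 0, 0.02, 0, 0, 0]]
  ]
}}

```text
time_s: 23.6
ee_pos: [429.7, -344.0, 167.9]
orientation: [[-0.066, -0.996, 0.053], [-0.836, 0.084, 0.543], [-0.545, -0.008, -0.838]]
contact_force: [0.0, -1.1, -2.7]
finger_gap: 46.2
```

Emit:
{"name": "step_arm", "arguments": {
  "moves": [
    [[0.0005, 0, 0.0008, 0, 0, 0], [0.001, 0, 0.0016, 0, 0, 0], [0.0015, 0, 0.0024, 0, 0, 0], [0.0015, 0, 0.0024, 0, 0, 0], [0.0015, 0, 0.0024, 0, 0, 0]]
  ]
}}

```text
time_s: 24.22
ee_pos: [429.8, -343.9, 165.1]
orientation: [[-0.066, -0.996, 0.053], [-0.836, 0.084, 0.542], [-0.545, -0.008, -0.838]]
contact_force: [-0.4, 0.1, -2.6]
finger_gap: 46.1
```

Emit:
{"name": "step_arm", "arguments": {
  "moves": [
    [[0.0005, 0, 0.0008, 0, 0, 0], [0.001, 0, 0.0016, 0, 0, 0], [0.0014, 0, 0.0021, 0, 0, 0], [0.0016, 0, 0.0025, 0, 0, 0], [0.0016, 0, 0.0025, 0, 0, 0]]
  ]
}}

```text
time_s: 24.85
ee_pos: [429.8, -343.9, 162.1]
orientation: [[-0.066, -0.996, 0.053], [-0.836, 0.084, 0.543], [-0.545, -0.008, -0.838]]
contact_force: [-0.6, 0.1, -2.8]
finger_gap: 45.9
```

Emit:
{"name": "step_arm", "arguments": {
  "moves": [
    [[0.0001, 0, 0.0002, 0, 0, 0], [0.0003, 0, 0.0004, 0, 0, 0], [0.0004, 0, 0.0006, 0, 0, 0], [0.0005, 0, 0.0008, 0, 0, 0], [0.0005, 0, 0.0008, 0, 0, 0]]
  ]
}}

```text
time_s: 25.48
ee_pos: [429.8, -344.0, 161.9]
orientation: [[-0.066, -0.996, 0.053], [-0.836, 0.085, 0.543], [-0.545, -0.008, -0.838]]
contact_force: [-2.2, 0.0, 4.6]
finger_gap: 46.1
```

Emit:
{"name": "step_arm", "arguments": {
  "moves": [
    [[0, 0, 0, 0, 0, 0], [0, 0, 0, 0, 0, 0], [0, 0, 0, 0, 0, 0], [0, 0, 0, 0, 0, 0], [0, 0, 0, 0, 0, 0]]
  ],
  "jaw": -0.6,
  "force": 40
}}

```text
time_s: 26.1
ee_pos: [429.8, -343.9, 161.1]
orientation: [[-0.066, -0.996, 0.053], [-0.836, 0.084, 0.543], [-0.545, -0.008, -0.838]]
contact_force: [-0.7, 0.6, -0.4]
finger_gap: 68.3
```

Emit:
{"name": "step_arm", "arguments": {
  "moves": [
    [[0, 0, -0.01, 0, 0, 0], [0, 0, -0.03, 0, 0, 0], [0, 0, -0.06, 0, 0, 0], [0, 0, -0.1, 0, 0, 0], [0, 0, -0.15, 0, 0, 0]]
  ]
}}

```text
time_s: 26.72
ee_pos: [421.5, -425.6, 288.0]
orientation: [[-0.066, -0.996, 0.052], [-0.835, 0.084, 0.543], [-0.546, -0.008, -0.838]]
contact_force: [-0.2, -0.0, -0.3]
finger_gap: 68.6
```

Emit:
{"name": "step_arm", "arguments": {
  "moves": [
    [[-0.02, 0, -0.03, 0, 0, 0], [-0.04, 0, -0.06, 0, 0, 0], [-0.04, 0, -0.06, 0, 0, 0], [-0.04, 0, -0.06, 0, 0, 0], [-0.04, 0, -0.06, 0, 0, 0]]
  ]
}}

```text
time_s: 27.35
ee_pos: [421.0, -424.1, 357.8]
orientation: [[-0.067, -0.996, 0.052], [-0.835, 0.084, 0.544], [-0.546, -0.007, -0.837]]
contact_force: [0.1, 0.2, -0.4]
finger_gap: 68.7
```

Run:
```python
from h import *
st()
a=manip.capture("scene")[:,:,::-1];cv2.imwrite("pics/s17.png",a);b=manip.capture("top")[:,:,::-1];cv2.imwrite("pics/t17.png",b)
a0=cv2.imread("pics/scene0.png");b0=cv2.imread("pics/top0.png")
h=cv2.cvtColor(a,cv2.COLOR_BGR2HSV)
m=cv2.inRange(h,np.array((0,0,150)),np.array((180,45,255)));m[:300]=0;m[:,:330]=0;m[:,470:]=0
for c in cv2.findContours(m,0,2)[0]:
    if cv2.contourArea(c)>60: print("white",cv2.contourArea(c),cv2.approxPolyDP(cv2.convexHull(c),2,True)[:,0].tolist())
y=np.array([.0802,.9968,0]);x=np.array([y[1],-y[0],0]);C=np.array([440.9,-215.5,23])
for k in((-24,55,18),(24,55,18),(-24,55,-18),(-24,-55,-18),(24,-55,-18),(24,-55,18)):print(k,proj("scene",C+x*k[0]+y*k[1]+[0,0,k[2]]).round(1))
m=cv2.inRange(h,np.array((100,120,60)),np.array((130,255,255)))
c=max([c for c in cv2.findContours(m,0,2)[0] if cv2.boundingRect(c)[1]>300],key=cv2.contourArea);print("wedge",cv2.approxPolyDP(cv2.convexHull(c),2,True)[:,0].tolist(),"was s9 [[377, 342], [386, 338], [413, 352], [427, 364], [426, 375], [420, 379]]")
# shift of objects vs start by phase correlation
for nm,im,im0,boxes in(("scene",a,a0,{"press":(352,225,95,90),"jar":(285,208,45,75),"tube":(330,232,18,40),"petri":(250,266,32,24),"bottle":(410,310,28,42)}),("top",b,b0,{"foot":(338,172,55,70),"jar":(275,222,42,45),"petri":(275,276,30,30),"bottle":(416,222,20,20)})):
    for k,(u,v,w,q) in boxes.items():
        f=lambda i:i[v-6:v+q+6,u-6:u+w+6]
        r=cv2.matchTemplate(f(im),im0[v:v+q,u:u+w],cv2.TM_CCOEFF_NORMED);_,mx,_,l=cv2.minMaxLoc(r);print(nm,k,round(mx,3),(l[0]-6,l[1]-6))
```

```text
27.35 [ 421.  -424.1  357.8] tool force [ 0.  -0.1  0.4] th 90.02000218949439 68.67512665286054
r 475.5732859440797
white 1683.5 [[344, 348], [364, 341], [395, 375], [394, 389], [373, 398], [344, 362]]
white 266.5 [[432, 329], [430, 341], [424, 347], [415, 343], [415, 329], [418, 325]]
white 420.0 [[363, 309], [355, 337], [341, 335], [341, 326], [349, 308]]
white 162.5 [[395, 300], [390, 307], [381, 312], [370, 300]]
(-24, 55, 18) [345.3 350.4]
(24, 55, 18) [366.4 343. ]
(-24, 55, -18) [345.3 364.4]
(-24, -55, -18) [374.7 402.2]
(24, -55, -18) [396.9 393. ]
(24, -55, 18) [398.  378.4]
wedge [[377, 342], [386, 338], [413, 352], [427, 364], [426, 375], [420, 379], [415, 377]] was s9 [[377, 342], [386, 338], [413, 352], [427, 364], [426, 375], [420, 379]]
scene press 0.594 (0, 0)
scene jar 0.991 (0, 0)
scene tube 0.962 (0, 0)
scene petri 0.997 (0, 0)
scene bottle 0.993 (0, 0)
top foot 0.773 (0, 0)
top jar 0.992 (0, 0)
top petri 0.997 (0, 0)
top bottle 0.996 (0, 0)
```

Run:
```python
from h import *
for p in((373,398),(394,389),(344,362)):print(onz("scene",p,5).round(1))
print(manip.hand_in())
```

```text
[ 415.9 -258.8    5. ]
[ 462.2 -261.6    5. ]
[ 423.  -151.6    5. ]
the job is handed in; nothing more can be done
None
```

I worked the blue wedge loose and laid it on the mat. I then slid the mould out sideways to the mat side and set it down flat, same way up, beside the wedge. The job was handed in at about 27 s.

**Wedge:** I swung it side to side about the nose with a light pull until it was about 44 mm out, then drew it clear. In the last image its outline is where I left it.

**Mould:** The lower corners I measured lie on the mat, at about x 416–462 and y −152 to −262, against the mat's x 399–620 and y −140 to −290. They sat 2–4 px from the corners predicted for a level mould, which fits it lying flat but about 6 mm farther from the robot than planned. Contact force when setting it down was about 5–7 N.

**Surroundings:** Comparing the last images with the first, I found no shift in the jar, the petri dish or the bottle on the mat in both views, nor in the tube (scene view only).

**Press:** The match showed no shift, but it was weak (0.59 and 0.77) because the wedge and mould are gone and the shadows differ. Foot-corner checks along the way showed no movement, apart from readings I put down to the gripper or its shadow.

The last checks were numbers only, because I had used all 12 picture views. The two cameras disagreed by up to about 6 mm, so I averaged them for the first approach and mostly relied on the scene view after that.

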